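Push two tins home along the corner rail

ROBOT

A 7-joint arm with a two-finger parallel gripper is mounted at the origin on a cart in front of the work surface, level with it; the furniture and walls round the work are solid. World frame = base frame: x ahead of the robot, y to its left, z up, the work surface at z = 0. Lengths are in m, angles in rad, forces in N, time in s.
With the tool pointing down it reaches from about 0.4 to 0.875 m from the base axis. Payload 19.3 kg.
Tool frame: the origin (TCP) lies at the very end of the fingers, on their centre line; the grasp point (between the pads) lies 19 mm behind it; z points along the fingers, y is the line along which they close (so a half turn about z gives the same grasp; the last joint's range is limited). The gripper opens to 85 mm and grips with 20 to 120 N. Pads are 22 mm wide; open, the fingers measure 114 mm over their backs; the gripper's body (76 mm by 85 mm) begins 54 mm behind the grasp point. The pads swing forward as they close: fully open they stand 13 mm farther back than shut.
Start: joints at [-1.205, 0.521, -0.036, 1.599, 0.021, 1.021, -0.113], TCP at [0.264, 0.567, 0.231] pointing down, gripper open.
Joint ranges: [-2.91, 2.91], [-0.3, 2.13], [-1.5, 1.42], [0.17, 2.43], [-1.26, 4.41], [0.16, 1.93], [-2.52, 2.52]. Speed limits (rad/s): [1.89, 1.89, 2.39, 2.39, 3.01, 3.01, 3.01].

INTERFACE

Orientations are given as [roll, pitch, yaw] about the fixed x, y, z axes, in that order (R = Rz(yaw) Ry(pitch) Rx(roll)).
In Python, from workcell import bot, grab_frame, calibration, job gives the robot as it stands.
- The arm moves only by the shell command python3 -m creep 'ROWS' [FORCE]. ROWS is a JSON list of rows, 1 to 5 of them, each of 7 numbers: the finger opening in m, then dx, dy, dz in m, then a rotation vector rx, ry, rz in rad; each row is the pose to reach, as a shift and turn from the pose commanded when the command began, along the tool's axes at that moment; what a row does not reach only later rows make up. A row lasts 1/8 s, in which the tool goes at most 0.0625 m and 0.188 rad, less where a joint would pass 70% of its speed; a pose out of reach is approached as far as the arm can. The fingers move at their own pace and stop on an object; FORCE is the grip in N (left out, the last holds). Time passes only in rows, so rows that do not move let the fingers close. It prints the time, the measured TCP pose, the force, the opening and the grip force at its end.
- bot.observe(): the state, without advancing time (a new reading comes with each control period).
- grab_frame(name): name is "side" or "top"; returns (picture, depth): 480x640x3 uint8, blue, green, red; 480x640 float32, m along the optical axis (not along the pixel's ray), 0 where there is no reading.
- calibration(name): a dict with "vfov" (degrees; the focal length in pixels is half the picture's height over the tangent of half this angle, whatever the lens; pixels are square), "cx", "cy" (the principal point, pixels), "dist_coeffs" ([k1, k2, p1, p2, k3] as OpenCV has them; the pictures are not rectified), "eye" and "attitude" of the camera in the world. Camera axes: x right, y down, z forward; pixel columns grow to the right and rows downward; lengths in m; the calibration is good to about 2 mm. A picture is of the moment at which its call begins. calibration takes no time and is no camera call.
- job.job_done(): hands the job in; it is judged then, once.
The state is a dict: "clock": time; "qpos": joint angles; "qd": joint speeds; "joint_efforts": joint torques, N m; "position": TCP position; "tool_rot": TCP orientation; "force": force on the tool from outside, world axes, zero at the start; "moment": the same for the moment, N m; "grip_width": finger opening in m; "finger_force": force on a finger pad.
Only numpy, scipy, OpenCV 4.12 (cv2) and the standard library are available. Lean on these libraries where they do the work, as an engineer would, in place of code of your own. Each camera call takes 0.05 s, during which the arm holds its last target. There are 200 camera calls.

TASK

Put the two food tins back in line at the L-shaped oak rail by pushing them along the worktop with the fingers: the low wide tin goes right into the inside corner, touching both the long rail and the short rail, and the taller narrow tin goes next to it, touching the long rail and the wide tin. Push gently, never squeeze, lift or tip a tin, and leave the jam jar, salt shaker, garlic and pink mug where they are.

Things in the scene. Friction and masses are not known exactly. Their poses are not given: they have to be found in the camera images.
- tin_tuna: low wide round food tin with a red paper label, 86 mm across (radius 43.2), 40 mm high, 0.19 to 0.31 kg, loose, upright on the worktop; origin at the centre of its underside; its yaw means nothing. Home: centre at x = -43, y = 43 mm in the rail's frame. Leaned hard on the rail while it slides along, a tin jams
- tin_small: taller narrow round food tin with a green and white label, 58 mm across (radius 28.7), 72 mm high, 0.14 to 0.24 kg, loose (tips if pushed near its top), upright on the worktop; origin at the centre of its underside; its yaw means nothing. Home: centre at x = -29, y = 114 mm in the rail's frame
- rail: L-shaped pale oak rail, fixed to the worktop, 30 mm high, 18 mm thick. Origin: its inside corner, at worktop height. Long rail: 280 mm from the corner along its own +y (to the robot's left), inner face x = 0, wood at x 0 to 18 mm. Short rail: 85 mm from the corner along -x (towards the robot), inner face y = 0, wood at y -18 to 0 mm. The tins belong on the side x < 0, y > 0
- chopping_board: wooden chopping board lying right of the tins, fixed, 200 mm (its x) by 300 mm (its y), 21 mm thick; origin at the centre of its underside; a tin pushed against its edge gets stuck there
- jam: jam jar, 62 mm across, 102 mm high, loose, a bystander left of the rail; origin under its centre
- salt: small salt shaker, 44 mm across, 90 mm high, loose, a bystander left of the rail; origin under its centre
- garlic: garlic bulb, 50 mm across and high, loose, a bystander right of the chopping board; origin under its centre
- mug: pink mug standing upside down, 80 mm across, 113 mm over its handle, 92 mm high, loose, a bystander right of the chopping board; origin under its middle

How it is judged:
By the outcome, as a careful person would: the job done as asked, in the order asked, and still so for the second after the job is handed in, with the robot touching nothing.
It also fails if it takes over 70 s, if anything falls off the work surface, if the arm or the gripper's body presses on something with over 40 N, if the wrist force passes 120 N, or if a joint passes its speed limit or range.

## Working session

There is one attempt and no reset: what is moved stays moved. The work goes in short steps, Python scripts to look and compute and a shell command to move; the robot and the scene stay as the last step left them, time stands still between calls to the robot, and variables do not carry over. Pictures are saved under pics/ and viewed, at most 10 in all, crops included, and the job is handed in when it is done.

```bash
ls; mkdir -p pics; python3 - <<'E'
from workcell import bot, grab_frame, calibration
import cv2
for n in("side","top"):
    p,d=grab_frame(n); cv2.imwrite(f"pics/{n}0.png",p); import numpy as np; np.save(f"pics/{n}0.npy",d)
    print(n,calibration(n))
s=bot.observe();print(s['clock'],s['position'],s['tool_rot'],s['force'],s['grip_width'])
E
```

```text
pics
side {'vfov': 50.4392736318876, 'cx': 319.7088173117293, 'cy': 244.32655981933033, 'dist_coeffs': array([-0.04720126,  0.        ,  0.        ,  0.        ,  0.        ]), 'eye': array([ 0.08126507, -0.86858595,  0.77334802]), 'attitude': array([-2.17620155,  0.00518304, -0.46493791])}
top {'vfov': 52.62532260005979, 'cx': 321.0306727412427, 'cy': 252.70782904833513, 'dist_coeffs': array([0.01450023, 0.        , 0.        , 0.        , 0.        ]), 'eye': array([0.47740279, 0.10599796, 1.2256629 ]), 'attitude': array([-3.08745425,  0.00417847, -1.59615175])}
0.1 [0.26375456 0.56630992 0.23078776] [-3.14058937e+00  6.31280934e-05  2.70574435e+00] [ 0.33798676 -0.24367583 -0.16395125] 0.08509805116336407
```

View pics/top0.png

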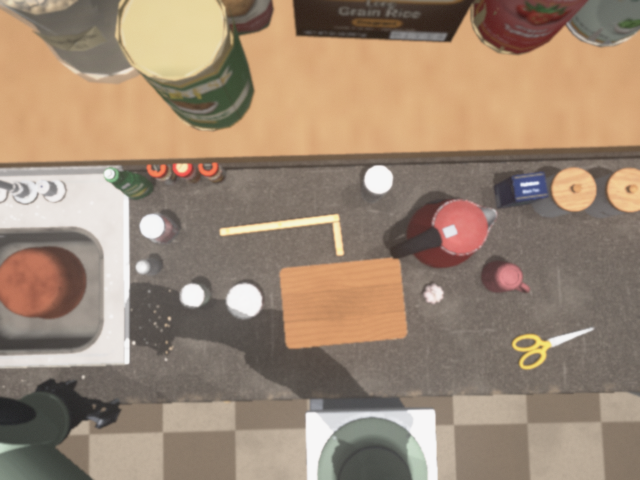

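View pics/side0.png

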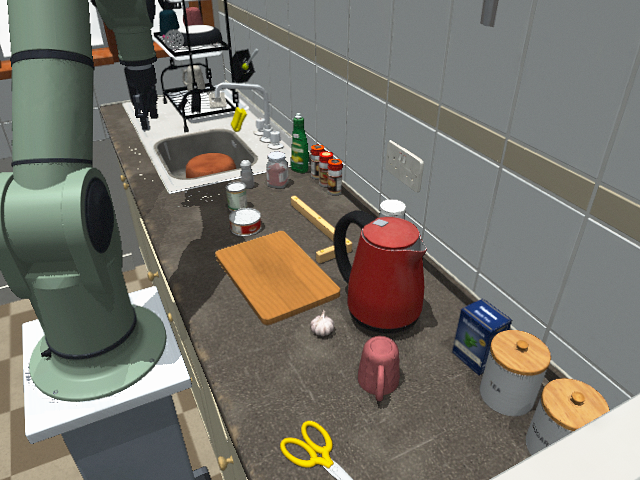

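The top view shows the wide tin at about (244,300), the narrow tin at (194,294), the rail corner near (334,222), the board at (343,303), the jam jar at (155,227) and the salt at (145,267). The side view confirms it: wide tin at (245,222), narrow tin at (236,195).

```bash
cat > h.py <<'E'
import numpy as np, cv2
from scipy.spatial.transform import Rotation as Ro
from workcell import bot, grab_frame, calibration
def cam(n):
    c=calibration(n); f=240/np.tan(np.radians(c['vfov'])/2)
    return np.array([[f,0,c['cx']],[0,f,c['cy']],[0,0,1]]),c['dist_coeffs'],np.array(c['eye']),Ro.from_euler('xyz',c['attitude']).as_matrix()
def dirs(n,px):
    K,D,e,R=cam(n); u=cv2.undistortPoints(np.float64(px).reshape(-1,1,2),K,D).reshape(-1,2)
    return e,np.c_[u,np.ones(len(u))]@R.T
def plane(n,px,z):
    e,d=dirs(n,px); return e+d*((z-e[2])/d[:,2])[:,None]
def cloud(n,dep):
    v,u=np.indices(dep.shape); e,d=dirs(n,np.stack([u,v],-1).reshape(-1,2))
    return (e+d*dep.reshape(-1,1)).reshape(480,640,3)
def blob(mask):
    n,l,s,c=cv2.connectedComponentsWithStats(mask.astype(np.uint8)); i=1+np.argmax(s[1:,4]); return l==i
def circ(P):  # robust outer circle of a disc of points: centre of min enclosing circle of hull
    (x,y),r=cv2.minEnclosingCircle(np.float32(P[:,:2]*1000)); return x,y,r
def tri(a,b):
    (e,d),(f,g)=a,b; d=d[0];g=g[0]; t=np.linalg.lstsq(np.c_[d,-g],f-e,rcond=None)[0]
    p,q=e+t[0]*d,f+t[1]*g; return (p+q)/2,np.linalg.norm(p-q)
E
cat > m.py <<'E'
from h import *
import sys
def tops(n,roi,p,d,lo,hi,z):
    C=cloud(n,d); m=np.zeros((480,640),bool); x0,y0,x1,y1=roi; m[y0:y1,x0:x1]=1
    m&=(d>0)&(C[...,2]>lo)&(C[...,2]<hi); m=blob(m); v,u=np.nonzero(m)
    P=plane(n,np.c_[u,v],z); return m,np.median(C[m][:,2]),circ(P),P.mean(0)*1000,np.c_[u,v].mean(0)
if __name__=="__main__":
    p={n:cv2.imread(f"pics/{n}0.png") for n in("side","top")}; d={n:np.load(f"pics/{n}0.npy") for n in p}
    for nm,rt,rs,lo,hi in(("tuna",(215,270,280,335),(222,200,270,240),.03,.055),("small",(170,270,215,320),(220,175,252,215),.06,.085),("jam",(130,200,180,250),(260,140,295,190),.085,.12),("salt",(130,252,165,285),(235,150,260,190),.06,.11)):
        zz=(lo+hi)/2
        for n,r in(("top",rt),("side",rs)):
            C=cloud(n,d[n]);
            try: m,z,c,me,px=tops(n,r,p[n],d[n],lo,hi,{'tuna':.04,'small':.072,'jam':.102,'salt':.09}[nm]); print(nm,n,round(z,4),np.round(c,1),np.round(me,1),px.round(1),m.sum())
            except Exception as e: print(nm,n,e)
    C=cloud("top",d["top"]); print("floor z",np.median(C[340:380,430:500,2]),"board",np.median(C[280:330,300:380,2]))
    C=cloud("side",d["side"]); print("floor z side",np.median(C[380:440,250:280,2]),"board",np.median(C[260:280,260:290,2]))
    # rail
    h=cv2.cvtColor(p["top"],cv2.COLOR_BGR2HSV); m=np.zeros((480,640),bool); m[205:262,210:350]=1
    m&=(h[...,2]>150)&(h[...,1]>50)&(h[...,0]<30); m=blob(m); v,u=np.nonzero(m); print("rail",m.sum(),u.min(),u.max(),v.min(),v.max(), np.median(cloud("top",d["top"])[m][:,2]))
    P=plane("top",np.c_[u,v],.03)[:,:2]*1000
    im=np.hstack([cv2.resize(p["top"][190:350,120:420],None,fx=2.6,fy=2.6,interpolation=2)]); cv2.imwrite("pics/crop.png",im)
    # long rail: per-column lower/upper edges, subpixel not needed with many columns
    E=[];F=[]
    for c in range(226,326):
        r=v[u==c]; E.append((c,r.max()+.5)); F.append((c,r.min()-.5))
    for nm,L in(("inner",E),("outer",F)):
        Q=plane("top",L,.03)[:,:2]*1000; k=np.polyfit(Q[:,1],Q[:,0],1); print(nm,"x=%.4f*y+%.1f"%tuple(k),"rms",np.std(Q[:,0]-np.polyval(k,Q[:,1])))
    E=[];F=[]
    for r in range(232,252):
        c=u[v==r]; E.append((c.min()-.5,r)); F.append((c.max()+.5,r))
    for nm,L in(("sh inner",E),("sh outer",F)):
        Q=plane("top",L,.03)[:,:2]*1000; k=np.polyfit(Q[:,0],Q[:,1],1); print(nm,"y=%.4f*x+%.1f"%tuple(k),"rms",np.std(Q[:,1]-np.polyval(k,Q[:,0])))
    b=np.zeros((480,640),bool); b[250:360,270:420]=1; b&=(h[...,0]<18)&(h[...,1]>110); b=blob(b); v,u=np.nonzero(b)
    print("board",cv2.boxPoints(cv2.minAreaRect(np.float32(plane("top",np.c_[u,v],.021)[:,:2]*1000))).round(0).tolist())
E
python3 m.py
```

```text
tuna top 0.0373 [430.6 300.1  44.2] [430.7 300.4  40. ] [243.7 300.3] 1014
tuna side 0.0361 [429.1 293.7  49.7] [427.6 293.6  40. ] [244.2 216.9] 472
small top 0.0695 [446.8 417.5  29.5] [447.4 417.7  72. ] [191.9 295.1] 467
small side 0.0682 [444.6 407.5  38.1] [443.4 407.5  72. ] [235.1 187.7] 207
jam top 0.1021 [611.9 498.5  30.4] [610.9 499.9 102. ] [152.2 225.9] 486
jam side 0.1004 [603.9 487.1  43.8] [605.5 486.9 102. ] [275.8 156.8] 185
salt top 0.0839 [516.3 524.8  20.2] [517.9 525.4  90. ] [143.4 266.3] 199
salt side 0.0772 [504.8 498.8  39.7] [508.2 498.7  90. ] [245.  165.2] 108
floor z 0.0007222439464824593 board 0.021109378173429838
floor z side -0.0005022848616503817 board 0.019527784657552172
rail 1009 219 344 213 256 0.027913405773098532
inner x=-0.0977*y+623.9 rms 0.7204298353905602
outer x=-0.0978*y+646.9 rms 0.7115648681826025
sh inner y=6.0564*x+-3310.6 rms 68.02759946644495
sh outer y=0.0987*x+-1.3 rms 0.7412294911424671
board [[308.0, 201.0], [330.0, -96.0], [528.0, -81.0], [506.0, 216.0]]
```

View pics/crop.png

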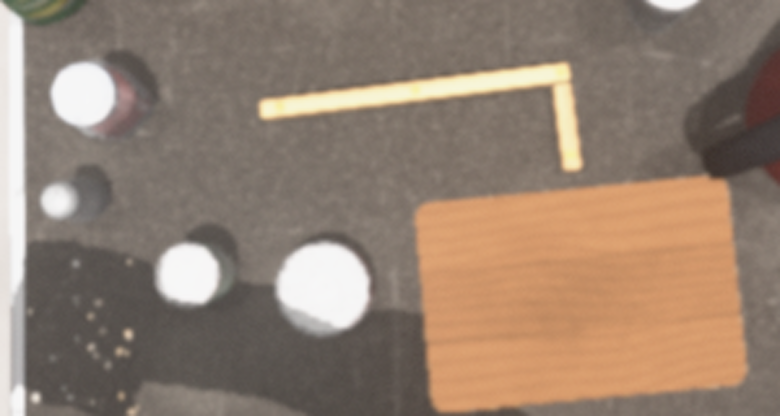

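```bash
cat > go.py <<'E'
from h import *
import sys
# rail frame (m): measured from outer edges of the rail's top, blur-corrected
A=.0976; O=np.array([.6201,.0790]); E=np.array([[np.cos(A),-np.sin(A)],[np.sin(A),np.cos(A)]])
def w(p): return O+E@np.array(p)
def r(p): return E.T@(np.array(p)[:2]-O)
def plan(xr,yr,z,ang=None):  # ang: tool-x direction in rail frame, deg
    s=bot.observe(); R=Ro.from_euler('xyz',s['tool_rot']).as_matrix(); T=np.r_[w((xr,yr)),z]
    d=R.T@(T-s['position']); rv=np.zeros(3)
    if ang is not None:
        Rt=Ro.from_euler('xyz',[np.pi,0,A+np.radians(ang)]).as_matrix(); rv=Ro.from_matrix(R.T@Rt).as_rotvec()
    print("tool shift",d.round(4),"rot",rv.round(3),"| now rail",(r(s['position'])*1e3).round(1),"z",s['position'][2].round(4),"F",E.T@s['force'][:2].round(2),s['force'][2].round(2),"t",round(s['clock'],2),"rows",np.ceil(max(np.linalg.norm(d)/.0625,np.linalg.norm(rv)/.188)))
if __name__=="__main__":
    a=[float(x) for x in sys.argv[1:]]; plan(*a[:3],*(a[3:4]))
E
python3 go.py -.236 .2385 .1 180
python3 - <<'E'
from h import *
p=cv2.imread("pics/top0.png");h=cv2.cvtColor(p,cv2.COLOR_BGR2HSV)
m=(h[...,2]>150)&(h[...,1]>50)&(h[...,0]<30)
from go import r
L=[];S=[]
for y in range(234,251):
    c=[x for x in range(320,350) if m[y,x]]; L.append((min(c)-.5,y));S.append((max(c)+.5,y))
for q in(L,S):
    print(np.array([r(P)*1e3 for P in plane("top",q,.03)])[:,1].mean())
for q in((430.6,300.1),(447,417.5),(611.9,498.5),(516.3,524.8)): print(r(np.array(q)/1e3)*1e3)
E
```

```text
tool shift [-0.2043 -0.2058  0.131 ] rot [-0.001 -0.    -0.533] | now rail [-307.2  519.7] z 0.2308 F [ 0.31499508 -0.27198916] -0.16 t 0.1 rows 6.0
3.82912835708571
-19.09106272406386
[-167.05303413  238.51361342]
[-139.29102613  353.75679505]
[ 32.71725306 418.30260739]
[-59.86497025 453.79319666]
```

```bash
python3 -m creep '[[0.04,-0.04,-0.04,0.026,0,0,-0.107],[0.04,-0.08,-0.08,0.052,0,0,-0.213],[0.04,-0.12,-0.12,0.078,0,0,-0.32],[0.04,-0.16,-0.16,0.104,0,0,-0.426],[0.04,-0.2,-0.2,0.13,0,0,-0.533]]' 20; python3 -m creep '[[0.04,0,0,0,0,0,0]]'; python3 go.py -.236 .2385 .012 180
```

```text
clock: 0.72
position: [0.361, 0.2991, 0.1006]
tool_rot: [3.141, 0.0, -3.041]
force: [1.4, -0.2, -0.6]
grip_width: 0.0401
finger_force: 0.0
clock: 0.85
position: [0.3614, 0.2961, 0.0998]
tool_rot: [-3.138, -0.003, -3.049]
force: [-0.4, 1.1, 0.2]
grip_width: 0.0403
finger_force: 0.0
tool shift [-0.0005 -0.0024  0.0878] rot [-0.004 -0.003 -0.005] | now rail [-236.3  241.3] z 0.0998 F [-0.27803096  1.16262581] 0.22 t 0.85 rows 2.0
```

```bash
python3 -m creep '[[0.04,0,-0.001,0.03,0,0,0],[0.04,0,-0.002,0.06,0,0,0],[0.04,0,-0.003,0.085,0,0,0],[0.04,0,-0.003,0.085,0,0,0]]'; python3 -m creep '[[0.04,-0.012,0,0,0,0,0],[0.04,-0.022,0,0,0,0,0],[0.04,-0.03,0,0,0,0,0],[0.04,-0.036,0,0,0,0,0],[0.04,-0.042,0,0,0,0,0]]'; python3 go.py -.099 .2385 .012 180
python3 - <<'E'
from h import *
for n in("side","top"):
    p,d=grab_frame(n); cv2.imwrite(f"pics/{n}1.png",p); np.save(f"pics/{n}1.npy",d)
a=cv2.imread("pics/side1.png")[130:290,150:360]; b=cv2.imread("pics/top1.png")[190:350,120:330]
cv2.imwrite("pics/c1.png",np.vstack([cv2.resize(x,None,fx=1.85,fy=1.85) for x in(a,b)]))
E
```

```text
clock: 1.35
position: [0.3601, 0.298, 0.0153]
tool_rot: [-3.14, -0.002, -3.044]
force: [0.2, 0.2, 0.1]
grip_width: 0.0403
finger_force: 0.0
clock: 1.98
position: [0.403, 0.3019, 0.0164]
tool_rot: [3.142, -0.0, -3.044]
force: [-4.5, -0.8, 3.7]
grip_width: 0.0404
finger_force: 2.6
tool shift [-0.0954 -0.0045  0.0044] rot [ 0. -0. -0.] | now rail [-194.4  243. ] z 0.0164 F [-4.5128327  -0.32177784] 3.67 t 1.98 rows 2.0
```

View pics/c1.png

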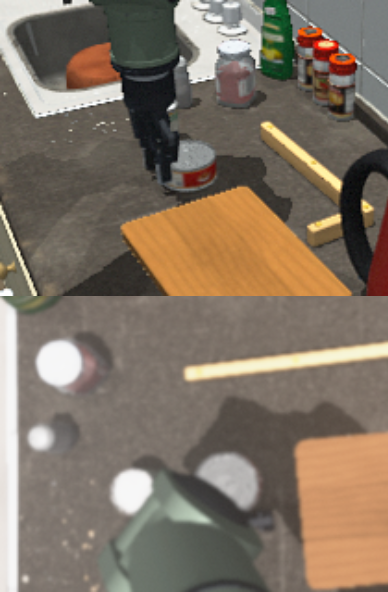

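The crop shows the fingers (side crop (160,160)) resting against the wide tin at (190,165). The tin is upright and its path to the rail is clear.

```bash
python3 -m creep '[[0.04,-0.01,0,0,0,0,0],[0.04,-0.02,0,0,0,0,0],[0.04,-0.03,0,0,0,0,0],[0.04,-0.04,0,0,0,0,0],[0.04,-0.05,0,0,0,0,0]]'; python3 go.py -.099 .2385 .012 180;  python3 -m creep '[[0.04,-0.01,0,0,0,0,0],[0.04,-0.02,0,0,0,0,0],[0.04,-0.03,0,0,0,0,0],[0.04,-0.036,0,0,0,0,0],[0.04,-0.036,0,0,0,0,0]]'; python3 go.py -.099 .2385 .12 90
```

```text
clock: 2.7
position: [0.4533, 0.3068, 0.0163]
tool_rot: [-3.142, -0.0, -3.045]
force: [-3.3, -1.3, 0.7]
grip_width: 0.0403
finger_force: 1.2
tool shift [-0.0448 -0.0044  0.0042] rot [-0.    -0.    -0.001] | now rail [-143.8  243. ] z 0.0163 F [-3.36510939 -1.01692616] 0.74 t 2.7 rows 1.0
clock: 3.32
position: [0.4889, 0.3102, 0.0163]
tool_rot: [3.141, 0.0, -3.045]
force: [-0.7, -0.2, 0.1]
grip_width: 0.0401
finger_force: 0.0
tool shift [-0.0091 -0.0044 -0.1037] rot [0.   0.   1.57] | now rail [-108.   242.9] z 0.0163 F [-0.73996028 -0.16869733] 0.09 t 3.33 rows 9.0
```

```bash
python3 -m creep '[[0.04,0.03,0,0,0,0,0],[0.04,0.07,0,-0.03,0,0,0],[0.04,0.12,0,-0.06,0,0,0],[0.04,0.15,0,-0.1,0,0,0]]' >/dev/null; cat > look.py <<'E'
from h import *; from m import tops; from go import r
import sys
tag=sys.argv[1]; lo,hi=(.03,.055)
p,d=grab_frame("top"); cv2.imwrite(f"pics/top{tag}.png",p)
C=cloud("top",d); X=(C[...,:2]-np.array([.6201,.0790]))@np.array([[np.cos(.0976),-np.sin(.0976)],[np.sin(.0976),np.cos(.0976)]])
for nm,lo,hi,z,R in(("tuna",.031,.055,.04,43.2),("small",.062,.085,.072,28.7)):
    m=(d>0)&(C[...,2]>lo)&(C[...,2]<hi)&(X[...,0]>-.3)&(X[...,0]<-.004)&(X[...,1]>.004)&(X[...,1]<.4)
    m=cv2.morphologyEx(m.astype(np.uint8),cv2.MORPH_OPEN,np.ones((5,5),np.uint8))
    n,l,s,c=cv2.connectedComponentsWithStats(m)
    for i in range(1,n):
        if s[i,4]<150: continue
        v,u=np.nonzero(l==i); P=plane("top",np.c_[u,v],z); x,y,rr=circ(P)
        print(nm,"mec",(r((x/1e3,y/1e3))*1e3).round(1),"r",round(rr,1),"mean",(r(P.mean(0))*1e3).round(1),"z",C[l==i][:,2].mean().round(4),"px",s[i,4],c[i].round(0))
E
python3 look.py 2; python3 go.py -.05 .32 .12 90
```

```text
tuna mec [-59.8 241.3] r 44.3 mean [-59.4 240.8] z 0.0372 px 961 [238. 257.]
small mec [-137.8  354.5] r 29.1 mean [-138.6  354.7] z 0.0696 px 455 [192. 295.]
tool shift [-0.2125  0.0758  0.0014] rot [ 0.002 -0.     1.573] | now rail [-262.4  243.8] z 0.121 F [2.60951845 4.07510901] 7.7 t 3.88 rows 9.0
```

```bash
python3 -m creep '[[0.04,-0.02,0.008,0,0,0,0.18],[0.04,-0.04,0.016,0,0,0,0.36],[0.04,-0.07,0.024,0,0,0,0.54],[0.04,-0.1,0.032,0,0,0,0.72],[0.04,-0.13,0.04,0,0,0,0.9]]'|head -2; python3 go.py -.05 .315 .12 90
```

```text
clock: 4.5
position: [0.4655, 0.3485, 0.1164]
tool shift [-0.0229  0.0806 -0.0036] rot [0.    0.    0.665] | now rail [-127.6  283.3] z 0.1164 F [0.10342189 0.03006512] 0.45 t 4.5 rows 4.0
```

```bash
python3 -m creep '[[0.04,-0.006,0.02,0,0,0,0.17],[0.04,-0.012,0.04,0,0,0,0.34],[0.04,-0.018,0.06,0,0,0,0.51],[0.04,-0.023,0.08,0,0,0,0.665],[0.04,-0.023,0.08,0,0,0,0.665]]'|head -2; python3 go.py -.05 .315 .014 90
```

```text
clock: 5.12
position: [0.5387, 0.3876, 0.1159]
tool shift [-1.000e-04  9.000e-04  1.019e-01] rot [0.001 0.    0.005] | now rail [-51.  315.1] z 0.1159 F [-0.34994525 -1.1111878 ] -0.76 t 5.12 rows 2.0
```

```bash
python3 -m creep '[[0.04,0,0.001,0.04,0,0,0],[0.04,0,0.001,0.08,0,0,0],[0.04,0,0.001,0.101,0,0,0],[0.04,0,0.001,0.101,0,0,0]]'|head -2; python3 -m creep '[[0.04,-0.012,0,0,0,0,0],[0.04,-0.022,0,0,0,0,0],[0.04,-0.03,0,0,0,0,0],[0.04,-0.038,0,0,0,0,0],[0.04,-0.046,0,0,0,0,0]]'|sed -n '2p;4,6p';  python3 -m creep '[[0.04,-0.01,0,0,0,0,0],[0.04,-0.02,0,0,0,0,0],[0.04,-0.03,0,0,0,0,0],[0.04,-0.04,0,0,0,0,0],[0.04,-0.04,0,0,0,0,0]]'|sed -n '2p;4,6p'; python3 go.py -.05 .15 .014 90; python3 look.py 3
```

```text
clock: 5.62
position: [0.5385, 0.3867, 0.0145]
position: [0.5439, 0.3413, 0.0155]
force: [-1.0, 3.5, 2.8]
grip_width: 0.0401
finger_force: 1.8
position: [0.5482, 0.3003, 0.0152]
force: [0.5, 0.0, 0.5]
grip_width: 0.04
finger_force: 0.0
tool shift [-0.0772 -0.0003  0.0013] rot [-0.     0.001  0.004] | now rail [-50.  227.2] z 0.0152 F [ 0.49956935 -0.02881774] 0.52 t 6.88 rows 2.0
tuna mec [-51.3 174.3] r 43.1 mean [-51.8 168.9] z 0.0372 px 791 [267. 250.]
```

```bash
for i in 1; do python3 -m creep '[[0.04,-0.01,0,0,0,0,0],[0.04,-0.02,0,0,0,0,0],[0.04,-0.03,0,0,0,0,0],[0.04,-0.04,0,0,0,0,0],[0.04,-0.05,0,0,0,0,0]]'|sed -n '2p;4,6p'; done;  python3 -m creep '[[0.04,-0.01,0,0,0,0,0],[0.04,-0.02,0,0,0,0,0],[0.04,-0.03,0,0,0,0,0],[0.04,-0.04,0,0,0,0,0],[0.04,-0.045,0,0,0,0,0]]'|sed -n '2p;4,6p'; python3 go.py -.05 .1 .014 90; python3 look.py 4
```

```text
position: [0.5532, 0.2512, 0.0153]
force: [-0.2, 1.0, -0.6]
grip_width: 0.04
finger_force: 0.6
position: [0.5579, 0.2064, 0.0153]
force: [-0.7, 1.7, 0.7]
grip_width: 0.0399
finger_force: 0.7
tool shift [-0.0329 -0.0007  0.0013] rot [0.    0.    0.005] | now rail [-49.5 132.9] z 0.0153 F [-0.52300842  1.73924185] 0.69 t 8.18 rows 1.0
tuna mec [-49.8  66.9] r 38.1 mean [-51.  60.] z 0.0375 px 387 [311. 244.]
small mec [-139.4  354. ] r 29.2 mean [-138.6  354.2] z 0.0693 px 461 [192. 295.]
```

```bash
python3 -m creep '[[0.04,-0.01,0,0,0,0,0],[0.04,-0.02,0,0,0,0,0],[0.04,-0.026,0,0,0,0,0],[0.04,-0.03,0,0,0,0,0],[0.04,-0.033,0,0,0,0,0]]'|sed -n '2p;4,6p'; python3 -m creep '[[0.04,-0.002,0,0,0,0,0],[0.04,-0.004,0,0,0,0,0],[0.04,-0.005,0,0,0,0,0]]'|sed -n '2p;4,6p'; python3 go.py -.05 .093 .014 90
```

```text
position: [0.5612, 0.1743, 0.0153]
force: [-1.0, 1.5, 0.5]
grip_width: 0.0398
finger_force: 0.9
position: [0.5617, 0.1694, 0.0153]
force: [0.4, 1.9, 0.5]
grip_width: 0.0398
finger_force: 0.9
tool shift [-0.0027 -0.0007  0.0013] rot [ 0.    -0.     0.005] | now rail [-49.3  95.7] z 0.0153 F [0.61817947 1.79831981] 0.45 t 9.22 rows 1.0
```

```bash
for i in 1; do python3 -m creep '[[0.04,-0.001,0,0,0,0,0],[0.04,-0.002,0,0,0,0,0]]'|sed -n '2p;4p;6p'; python3 -m creep '[[0.04,-0.001,0,0,0,0,0],[0.04,-0.002,0,0,0,0,0]]'|sed -n '2p;4p;6p'; done; python3 go.py -.05 .093 .014 90
```

```text
position: [0.5618, 0.1681, 0.0153]
force: [-1.3, 8.5, 0.6]
finger_force: 3.4
position: [0.5619, 0.1678, 0.0154]
force: [-2.2, 17.3, 2.7]
finger_force: 7.1
tool shift [-0.0011 -0.0007  0.0014] rot [ 0.    -0.002  0.007] | now rail [-49.3  94.1] z 0.0154 F [-0.527532  17.3941861] 2.72 t 9.72 rows 1.0
```

The force rose to 17 N at the tool, so the wide tin is on the short rail. I retreat, rotate and close the fingers for the final push onto the long rail.

```bash
python3 -m creep '[[0.04,0.004,0,0,0,0,0],[0.04,0.03,0,0,0,0,0],[0.04,0.06,0,-0.03,0,0,0],[0.02,0.06,0,-0.07,0,0,0],[0,0.06,0,-0.1,0,0,0]]'|head -1; python3 -m creep '[[0,0,-0.02,0,0,0,-0.18],[0,0,-0.04,0,0,0,-0.36],[0,0,-0.06,0,0,0,-0.54],[0,0,-0.08,0,0,0,-0.72],[0,0,-0.1,0,0,0,-0.9]]'|head -2; python3 go.py -.128 .044 .1 180;
```

```text
clock: 10.35
clock: 10.98
position: [0.4558, 0.2143, 0.1153]
tool shift [-0.083  -0.0706  0.0153] rot [-0.001  0.    -0.66 ] | now rail [-150.3  150.6] z 0.1153 F [-0.35146557  0.10474711] 0.53 t 10.97 rows 4.0
```

```bash
python3 look.py 5
```

```text
tuna mec [-50.4  43.4] r 43.0 mean [-49.6  44.2] z 0.0374 px 926 [317. 243.]
small mec [-137.8  354.5] r 29.1 mean [-138.6  354.6] z 0.0696 px 456 [192. 295.]
```

```bash
python3 -m creep '[[0,-0.02,-0.018,0,0,0,-0.17],[0,-0.04,-0.036,0,0,0,-0.34],[0,-0.06,-0.054,0.008,0,0,-0.51],[0,-0.083,-0.07,0.015,0,0,-0.66],[0,-0.083,-0.07,0.015,0,0,-0.66]]'|head -2; python3 go.py -.128 .044 .029 180
```

```text
clock: 11.65
position: [0.4891, 0.1085, 0.0998]
tool shift [0.0005 0.0019 0.0708] rot [-0.001 -0.001 -0.008] | now rail [-127.5   42.2] z 0.0998 F [-0.11434876 -0.03904308] 0.37 t 11.65 rows 2.0
```

```bash
python3 -m creep '[[0,0,0.002,0.04,0,0,0],[0,0,0.002,0.06,0,0,0],[0,0,0.002,0.07,0,0,0],[0,0,0.002,0.07,0,0,0]]'|sed -n '2p;4p'; python3 -m creep '[[0,-0.008,0,0,0,0,0],[0,-0.015,0,0,0,0,0],[0,-0.021,0,0,0,0,0],[0,-0.025,0,0,0,0,0],[0,-0.027,0,0,0,0,0]]'|sed -n '2p;4p;6p';python3 -m creep '[[0,-0.001,0,0,0,0,0],[0,-0.002,0,0,0,0,0]]'|sed -n '4p;6p'; python3 go.py -.097 .044 .029 180
```

```text
position: [0.4884, 0.1135, 0.0302]
force: [-0.1, -0.5, 0.2]
position: [0.5152, 0.1155, 0.0302]
force: [-4.1, -0.5, 2.2]
finger_force: 1.7
force: [-1.9, 0.3, 1.8]
finger_force: 1.2
tool shift [-0.0017 -0.0027  0.0013] rot [-0.    -0.    -0.005] | now rail [-98.7  46.7] z 0.0303 F [-1.81801673  0.51962983] 1.83 t 13.03 rows 1.0
```

```bash
python3 -m creep '[[0,-0.001,0,0,0,0,0],[0,-0.002,0,0,0,0,0]]'|sed -n '2p;4p;6p';python3 -m creep '[[0,-0.001,0,0,0,0,0],[0,-0.0015,0,0,0,0,0]]'|sed -n '2p;4p;6p'; python3 go.py -.097 .044 .029 180
```

```text
position: [0.5195, 0.1161, 0.0303]
force: [-1.5, -0.4, -0.0]
finger_force: 1.0
position: [0.5199, 0.1161, 0.0302]
force: [-10.6, -0.4, 7.5]
finger_force: 5.2
tool shift [ 0.0009 -0.0027  0.0012] rot [-0.    -0.002 -0.005] | now rail [-96.1  46.7] z 0.0302 F [-10.6084364    0.63677083] 7.5 t 13.53 rows 1.0
```

```bash
python3 -m creep '[[0,0.005,0,0,0,0,0],[0,0.03,0,-0.005,0,0,0],[0.03,0.05,0,-0.04,0,0,0],[0.03,0.07,0.03,-0.09,0,0,0],[0.03,0.09,0.08,-0.09,0,0,0]]'|sed -n '2p'; python3 look.py 6; python3 go.py -.181 .398 .12 135
```

```text
position: [0.4254, 0.188, 0.1234]
tuna mec [-43.7  43.4] r 42.9 mean [-44.4  44.8] z 0.0375 px 900 [317. 241.]
small mec [-138.7  354.3] r 29.1 mean [-138.4  353.9] z 0.0693 px 449 [192. 295.]
tool shift [-0.0053  0.2631  0.0033] rot [0.006 0.002 0.785] | now rail [-186.5  134.9] z 0.1222 F [-2.98291766 10.48054876] -0.71 t 14.2 rows 5.0
```

```bash
python3 -m creep '[[0.03,0,0.05,0,0,0,0.16],[0.03,0,0.105,0,0,0,0.32],[0.03,0,0.16,0,0,0,0.48],[0.03,0,0.215,0,0,0,0.64],[0.03,0,0.255,0,0,0,0.785]]'|sed -n '2p';python3 -m creep '[[0.03,0,0,0,0,0,0]]'|sed -n '2p'; python3 go.py -.181 .398 .014 135; python3 look.py 7
```

```text
position: [0.3998, 0.444, 0.1201]
position: [0.3991, 0.4447, 0.1198]
tool shift [0.0064 0.011  0.1058] rot [ 0.001 -0.001 -0.003] | now rail [-184.3  385.5] z 0.1198 F [-0.30261294 -0.42252267] 0.07 t 14.95 rows 2.0
tuna mec [-43.7  43.4] r 42.9 mean [-44.7  43.3] z 0.0375 px 876 [317. 241.]
small mec [-139.5  353.8] r 29.5 mean [-140.1  354.4] z 0.0693 px 433 [192. 296.]
```

```bash
python3 -m creep '[[0.03,0.004,0.01,0.04,0,0,0],[0.03,0.004,0.011,0.08,0,0,0],[0.03,0.004,0.011,0.104,0,0,0],[0.03,0.004,0.011,0.104,0,0,0]]'|sed -n '2p'; python3 -m creep '[[0.03,-0.01,0,0,0,0,0],[0.03,-0.018,0,0,0,0,0],[0.03,-0.024,0,0,0,0,0],[0.03,-0.03,0,0,0,0,0],[0.03,-0.036,0,0,0,0,0]]'|sed -n '2p;4p;6p'; python3 -m creep '[[0.03,-0.008,0,0,0,0,0],[0.03,-0.016,0,0,0,0,0],[0.03,-0.024,0,0,0,0,0],[0.03,-0.03,0,0,0,0,0]]'|sed -n '2p;4p;6p'; python3 look.py 8;  python3 go.py -.065 .281 .014 135;
```

```text
position: [0.4044, 0.4505, 0.0149]
position: [0.4323, 0.4294, 0.0165]
force: [-2.1, 1.4, 1.6]
finger_force: 0.3
position: [0.4557, 0.4098, 0.0163]
force: [-2.6, 1.8, 1.9]
finger_force: 0.4
tuna mec [-43.7  43.4] r 42.9 mean [-44.7  43.8] z 0.0375 px 921 [317. 241.]
small mec [-107.1  318.6] r 29.0 mean [-105.6  314.7] z 0.07 px 363 [207. 279.]
tool shift [-0.0915  0.0021  0.0023] rot [-0.     0.001 -0.006] | now rail [-130.8  344.6] z 0.0162 F [-0.49052636 -0.49455423] 2.06 t 16.68 rows 2.0
```

```bash
python3 -m creep '[[0.03,-0.01,0,0,0,0,0],[0.03,-0.02,0,0,0,0,0],[0.03,-0.03,0,0,0,0,0],[0.03,-0.04,0,0,0,0,0],[0.03,-0.05,0,0,0,0,0]]'|sed -n '2p;4p;6p'; python3 -m creep '[[0.03,-0.01,0,0,0,0,0],[0.03,-0.02,0,0,0,0,0],[0.03,-0.03,0,0,0,0,0],[0.03,-0.038,0,0,0,0,0],[0.03,-0.038,0,0,0,0,0]]'|sed -n '2p;4p;6p'; python3 go.py -.065 .281 .014 135;python3 -m creep '[[0.03,0.02,0,0,0,0,0],[0.03,0.05,0,-0.03,0,0,0],[0.03,0.06,0,-0.07,0,0,0],[0.03,0.06,0,-0.1,0,0,0]]'|sed -n '2p'; python3 look.py 9;  python3 go.py -.039 .31 .12 90
```

```text
position: [0.4942, 0.3779, 0.0163]
force: [-1.6, 0.9, 0.8]
finger_force: 0.4
position: [0.5235, 0.3534, 0.0163]
force: [0.0, 0.7, -0.9]
finger_force: 0.0
tool shift [-0.0042  0.0021  0.0023] rot [-0.     0.    -0.006] | now rail [-69.4 282.5] z 0.0163 F [0.11797363 0.69179637] -0.86 t 17.93 rows 1.0
position: [0.4745, 0.3948, 0.1178]
tuna mec [-43.6  43.4] r 42.9 mean [-43.9  44.2] z 0.0374 px 911 [317. 240.]
small mec [-45.4 255.9] r 29.0 mean [-45.4 256.1] z 0.0694 px 434 [229. 251.]
tool shift [-0.0652  0.0388  0.0015] rot [ 0.005 -0.002  0.783] | now rail [-112.5  328.9] z 0.1213 F [2.60163221 1.63426125] 3.91 t 18.48 rows 5.0
```

```bash
python3 -m creep '[[0.03,-0.013,0.008,0,0,0,0.157],[0.03,-0.026,0.016,0,0,0,0.313],[0.03,-0.039,0.024,0,0,0,0.47],[0.03,-0.052,0.032,0,0,0,0.626],[0.03,-0.063,0.039,0,0,0,0.783]]'|sed -n '2p';python3 -m creep '[[0.03,0,0,0,0,0,0]]'|sed -n '2p'; python3 go.py -.040 .312 .014 90
```

```text
position: [0.5493, 0.3834, 0.116]
position: [0.5494, 0.383, 0.1158]
tool shift [0.0026 0.0007 0.1018] rot [-0.     0.    -0.001] | now rail [-40.7 309.5] z 0.1158 F [ 0.27087184 -0.10690391] -0.21 t 19.23 rows 2.0
```

```bash
python3 -m creep '[[0.03,0.003,0.001,0.04,0,0,0],[0.03,0.003,0.001,0.08,0,0,0],[0.03,0.003,0.001,0.101,0,0,0],[0.03,0.003,0.001,0.101,0,0,0]]'|sed -n '2p'; python3 -m creep '[[0.03,-0.008,0,0,0,0,0],[0.03,-0.015,0,0,0,0,0],[0.03,-0.021,0,0,0,0,0],[0.03,-0.028,0,0,0,0,0],[0.03,-0.036,0,0,0,0,0]]'|sed -n '2p;4p;6p'; python3 -m creep '[[0.03,-0.009,0,0,0,0,0],[0.03,-0.018,0,0,0,0,0],[0.03,-0.027,0,0,0,0,0],[0.03,-0.036,0,0,0,0,0],[0.03,-0.04,0,0,0,0,0]]'|sed -n '2p;4p;6p'; python3 look.py 10;  python3 go.py -.04 .152 .014 90;
```

```text
position: [0.5497, 0.3853, 0.0144]
position: [0.5543, 0.3492, 0.0155]
force: [-0.8, 1.8, 0.8]
finger_force: 0.2
position: [0.5582, 0.3088, 0.0153]
force: [-0.5, 1.6, 1.5]
finger_force: 0.3
tuna mec [-43.8  43.6] r 42.8 mean [-45.1  45.1] z 0.0375 px 885 [317. 241.]
small mec [-40.9 194.6] r 27.6 mean [-39.7 188. ] z 0.0697 px 272 [257. 245.]
tool shift [-0.0824 -0.0005  0.0013] rot [-0.     0.    -0.003] | now rail [-39.2 234.4] z 0.0153 F [ 0.25764532 -0.44723471] -0.22 t 21.02 rows 2.0
```

```bash
python3 -m creep '[[0.03,-0.009,0,0,0,0,0],[0.03,-0.018,0,0,0,0,0],[0.03,-0.027,0,0,0,0,0],[0.03,-0.036,0,0,0,0,0],[0.03,-0.045,0,0,0,0,0]]'|sed -n '2p;4p;6p'; python3 -m creep '[[0.03,-0.008,0,0,0,0,0],[0.03,-0.016,0,0,0,0,0],[0.03,-0.022,0,0,0,0,0],[0.03,-0.026,0,0,0,0,0],[0.03,-0.028,0,0,0,0,0]]'|sed -n '2p;4p;6p'; python3 go.py -.04 .152 .014 90; python3 look.py 11
```

```text
position: [0.5624, 0.2641, 0.0153]
force: [0.1, 1.3, 0.9]
finger_force: 0.4
position: [0.565, 0.2368, 0.0153]
force: [0.2, 0.9, 0.1]
finger_force: 0.4
tool shift [-0.0104 -0.0005  0.0013] rot [-0.    -0.    -0.003] | now rail [-39.5 162.4] z 0.0153 F [0.2967012  0.87525333] 0.11 t 22.27 rows 1.0
tuna mec [-43.7  43.4] r 42.9 mean [-44.6  43.9] z 0.0374 px 890 [317. 241.]
```

```bash
python3 -m creep '[[0.03,-0.003,0,0,0,0,0],[0.03,-0.005,0,0,0,0,0],[0.03,-0.007,0,0,0,0,0],[0.03,-0.008,0,0,0,0,0]]'|sed -n '2p;4p;6p'; python3 -m creep '[[0.03,0.02,0,0,0,0,0],[0.02,0.05,0,-0.03,0,0,0],[0,0.05,-0.02,-0.07,0,0,0],[0,0.05,-0.04,-0.1,0,0,0]]'|sed -n '2p'; python3 look.py 12;  python3 go.py -.07 .16 .1 135
```

```text
position: [0.5658, 0.2289, 0.0153]
force: [-0.4, 1.6, 0.6]
finger_force: 0.4
position: [0.5203, 0.2767, 0.1166]
tuna mec [-43.7  43.4] r 42.9 mean [-43.7  44.4] z 0.0377 px 923 [317. 240.]
small mec [-41.1 117.6] r 28.0 mean [-41.2 117.4] z 0.0694 px 433 [286. 242.]
tool shift [-0.047   0.011   0.0197] rot [ 0.003 -0.001 -0.786] | now rail [-80.9 207. ] z 0.1198 F [4.01565364 3.04317693] 4.58 t 23.38 rows 5.0
```

```bash
python3 go.py -.086 .149 .1 145; python3 -m creep '[[0,-0.01,0,0,0,0,-0.16],[0,-0.02,0,0,0,0,-0.32],[0,-0.035,-0.001,0,0,0,-0.48],[0,-0.05,-0.003,0,0,0,-0.64],[0,-0.058,-0.005,0,0,0,-0.8]]'|sed -n '2p'; python3 -m creep '[[0,0,0,0,0,0,-0.16],[0,0,0,0,0,0,-0.16]]'|sed -n '2p'; python3 go.py -.086 .149 .027 145
```

```text
tool shift [-0.058  -0.005   0.0196] rot [ 0.003 -0.001 -0.961] | now rail [-80.9 207. ] z 0.1198 F [4.01565364 3.04317693] 4.58 t 23.38 rows 6.0
position: [0.5216, 0.2172, 0.1153]
position: [0.5216, 0.2176, 0.1153]
tool shift [0.0021 0.0003 0.0883] rot [ 0.    -0.    -0.003] | now rail [-84.5 147.5] z 0.1153 F [ 0.6709171  -0.12597714] 0.59 t 24.25 rows 2.0
```

```bash
python3 -m creep '[[0,0.003,0,0.04,0,0,0],[0,0.003,0,0.07,0,0,0],[0,0.003,0,0.088,0,0,0],[0,0.003,0,0.088,0,0,0]]'|sed -n '2p;4p'; python3 -m creep '[[0,-0.006,0,0,0,0,0],[0,-0.011,0,0,0,0,0],[0,-0.015,0,0,0,0,0],[0,-0.018,0,0,0,0,0],[0,-0.02,0,0,0,0,0]]'|sed -n '2p;4p;6p'; python3 -m creep '[[0,-0.001,0,0,0,0,0],[0,-0.002,0,0,0,0,0]]'|sed -n '2p;4p;6p'; python3 look.py 13; python3 go.py -.086 .149 .027 145
```

```text
position: [0.5186, 0.2185, 0.0265]
force: [0.1, -0.7, 0.5]
position: [0.5364, 0.2087, 0.0274]
force: [-5.1, 6.4, 3.6]
finger_force: 1.5
position: [0.5376, 0.209, 0.0274]
force: [-6.8, 10.2, 4.4]
finger_force: 2.8
tuna mec [-43.7  43.2] r 42.9 mean [-44.1  41.9] z 0.0376 px 872 [318. 240.]
tool shift [ 0.0202 -0.0001  0.0005] rot [ 0.001 -0.001 -0.001] | now rail [-69.4 137.5] z 0.0274 F [-4.15453423  8.77660785] 4.15 t 25.68 rows 1.0
```

```bash
python3 -m creep '[[0,0.001,0.003,0,0,0,0],[0,0.0,0.005,0,0,0,0],[0,-0.0015,0.006,0,0,0,0],[0,-0.003,0.007,0,0,0,0]]'|sed -n '2p;4p;6p';python3 go.py -.086 .149 .027 145; python3 -m creep '[[0,-0.001,0.0007,0,0,0,0],[0,-0.002,0.0014,0,0,0,0],[0,-0.003,0.0021,0,0,0,0]]'|sed -n '2p;4p;6p'; python3 go.py -.086 .149 .027 145
```

```text
position: [0.5445, 0.2118, 0.0273]
force: [-1.7, 1.5, -0.0]
finger_force: 0.4
tool shift [ 0.0248 -0.0059  0.0003] rot [-0.     0.    -0.003] | now rail [-62.3 139.5] z 0.0273 F [-1.53286608  1.68740083] -0.04 t 26.18 rows 1.0
position: [0.5479, 0.2124, 0.0273]
force: [-5.6, 1.0, 3.0]
finger_force: 1.4
tool shift [ 0.0275 -0.008   0.0003] rot [-0.    -0.    -0.003] | now rail [-58.9 139.8] z 0.0273 F [-5.4559991   1.53898468] 2.98 t 26.55 rows 1.0
```

```bash
python3 -m creep '[[0,-0.0008,0.0006,0,0,0,0],[0,-0.0008,0.0006,0,0,0,0]]'|sed -n '2p;4p;6p'; python3 go.py -.086 .149 .027 145;  python3 -m creep '[[0,0.004,0,0,0,0,0],[0,0.025,0,0,0,0,0],[0,0.04,0,-0.04,0,0,0],[0,0.07,0,-0.09,0,0,0],[0,0.1,0,-0.09,0,0,0]]'|sed -n '2p'; python3 look.py 14; python3 look.py 15; python3 -c "
import cv2
p=cv2.imread('pics/top15.png')[190:330,200:380]; cv2.imwrite('pics/c15.png',cv2.resize(p,None,fx=4,fy=4,interpolation=2))"
```

```text
position: [0.548, 0.2126, 0.0271]
force: [-6.7, 0.7, 3.7]
finger_force: 1.5
tool shift [ 0.0275 -0.0083  0.0002] rot [-0.001 -0.001 -0.002] | now rail [-58.7 140. ] z 0.0271 F [-6.59482229  1.29881445] 3.7 t 26.8 rows 1.0
position: [0.4616, 0.2637, 0.1204]
tuna mec [-43.8  43.4] r 43.0 mean [-44.3  43.9] z 0.0375 px 925 [317. 241.]
small mec [-30.9 114.4] r 28.3 mean [-31.  114.4] z 0.0696 px 437 [287. 238.]
tuna mec [-44.6  45.1] r 44.0 mean [-44.5  45.3] z 0.0374 px 899 [316. 241.]
small mec [-30.8 114.4] r 28.3 mean [-30.7 114.5] z 0.0697 px 429 [287. 238.]
```

View pics/c15.png

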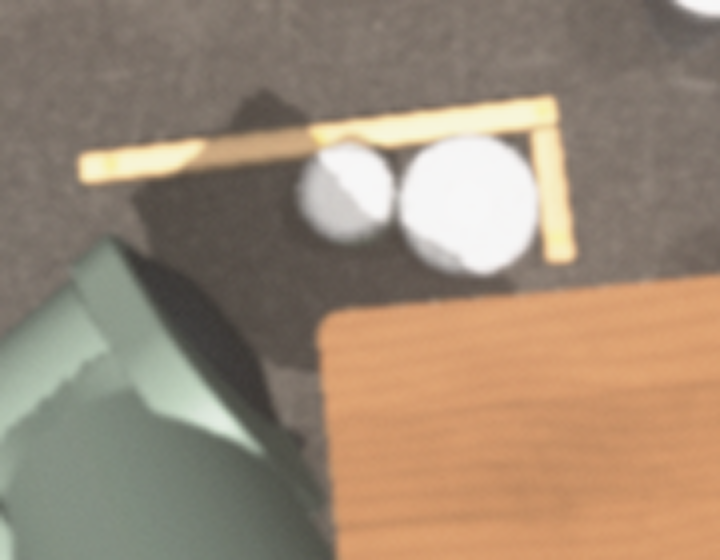

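The crop shows the wide tin at (468,205) in the corner and the narrow tin at (347,192) beside it, but the narrow tin may be 1–2 mm off the long rail. I'll make a low, gentle push in +x, then one in -y.

```bash
python3 go.py -.088 .114 .1 180; python3 -m creep '[[0,-0.01,0,0,0,0,-0.12],[0,-0.03,0,0,0,0,-0.24],[0,-0.05,-0.01,0,0,0,-0.36],[0,-0.065,-0.02,0,0,0,-0.48],[0,-0.08,-0.03,0,0,0,-0.61]]'|sed -n '2p'; python3 -m creep '[[0,0,0,0,0,0,0]]'|sed -n '2p'; python3 go.py -.087 .114 .027 180
```

```text
tool shift [-0.094  -0.0396  0.018 ] rot [ 0.001 -0.    -0.609] | now rail [-142.5  200.2] z 0.1181 F [-0.29251767 -0.01155055] 0.12 t 27.52 rows 4.0
position: [0.5165, 0.1959, 0.1169]
position: [0.5168, 0.1952, 0.1169]
tool shift [-0.0046 -0.0116  0.0899] rot [-0.    -0.    -0.006] | now rail [-91.5 125.7] z 0.1169 F [-0.10877498  0.63361503] 0.29 t 28.27 rows 2.0
```

```bash
python3 -m creep '[[0,-0.004,-0.01,0.04,0,0,0],[0,-0.004,-0.012,0.07,0,0,0],[0,-0.004,-0.012,0.089,0,0,0],[0,-0.01,-0.012,0.094,0,0,0],[0,-0.012,-0.012,0.104,0,0,0]]'|sed -n '2p;4p'; python3 -m creep '[[0,-0.002,0,0,0,0,0],[0,-0.004,0,0,0,0,0]]'|sed -n '2p;4p;6p'; python3 go.py -.071 .114 .012 180
```

```text
position: [0.5309, 0.1862, 0.0139]
force: [-0.7, 0.3, -0.4]
position: [0.5342, 0.1859, 0.0138]
force: [0.3, -0.4, -0.2]
finger_force: 0.0
tool shift [-0.0041 -0.0008  0.0018] rot [ 0.     0.001 -0.004] | now rail [-75.1 114.8] z 0.0138 F [ 0.23676605 -0.45523822] -0.21 t 29.15 rows 1.0
```

Now 1 mm at a time in +x.

```bash
python3 -m creep '[[0,-0.001,0,0,0,0,0],[0,-0.003,0,0,0,0,0],[0,-0.003,0,0,0,0,0]]'|sed -n '4p;6p'; for k in 1; do python3 go.py -.071 .114 .012; python3 -m creep '[[0,-0.001,0,0,0,0,0],[0,-0.001,0,0,0,0,0]]'|sed -n '4p;6p'; python3 go.py -.071 .114 .012; python3 -m creep '[[0,-0.001,0,0,0,0,0],[0,-0.001,0,0,0,0,0]]'|sed -n '4p;6p'; python3 go.py -.071 .114 .012; done
```

```text
force: [0.7, 0.3, -0.3]
finger_force: 0.0
tool shift [-0.0013 -0.0007  0.0014] rot [0. 0. 0.] | now rail [-72.3 114.7] z 0.0134 F [0.75186159 0.1876277 ] -0.28 t 29.52 rows 1.0
force: [0.2, 0.5, -0.2]
finger_force: 0.0
tool shift [-0.0005 -0.0007  0.0013] rot [0. 0. 0.] | now rail [-71.5 114.7] z 0.0133 F [0.24874519 0.48808383] -0.2 t 29.77 rows 1.0
force: [-1.1, -0.1, -0.4]
finger_force: 0.0
tool shift [ 0.0004 -0.0007  0.0012] rot [0. 0. 0.] | now rail [-70.6 114.7] z 0.0132 F [-1.14626804 -0.00834147] -0.43 t 30.02 rows 1.0
```

```bash
python3 -m creep '[[0,-0.001,0,0,0,0,0],[0,-0.001,0,0,0,0,0]]'|sed -n '4p;6p'; python3 go.py -.071 .114 .012; python3 -m creep '[[0,-0.001,0,0,0,0,0],[0,-0.001,0,0,0,0,0]]'|sed -n '4p;6p'; python3 go.py -.071 .114 .012
```

```text
force: [-0.5, 0.8, -0.8]
finger_force: 0.0
tool shift [ 0.0015 -0.0007  0.0013] rot [0. 0. 0.] | now rail [-69.4 114.7] z 0.0133 F [-0.43762027  0.866769  ] -0.83 t 30.27 rows 1.0
force: [-0.5, 0.7, -0.4]
finger_force: 0.0
tool shift [ 0.0026 -0.0007  0.0013] rot [0. 0. 0.] | now rail [-68.4 114.7] z 0.0133 F [-0.4752731   0.79007308] -0.4 t 30.52 rows 1.0
```

```bash
python3 -m creep '[[0,-0.001,0,0,0,0,0],[0,-0.001,0,0,0,0,0]]'|sed -n '4p;6p'; python3 go.py -.071 .114 .012; python3 -m creep '[[0,-0.001,0,0,0,0,0],[0,-0.001,0,0,0,0,0]]'|sed -n '4p;6p'; python3 go.py -.071 .114 .012;python3 -m creep '[[0,-0.001,0,0,0,0,0],[0,-0.001,0,0,0,0,0]]'|sed -n '4p;6p'; python3 go.py -.071 .114 .012
```

```text
force: [-3.6, -0.1, 1.1]
finger_force: 0.0
tool shift [ 0.0032 -0.0007  0.0012] rot [0. 0. 0.] | now rail [-67.8 114.7] z 0.0132 F [-3.64042489  0.27605542] 1.07 t 30.77 rows 1.0
force: [-9.0, -0.5, 1.8]
finger_force: 0.7
tool shift [ 0.0035 -0.0007  0.0011] rot [0. 0. 0.] | now rail [-67.5 114.7] z 0.0131 F [-9.0476492   0.36337863] 1.81 t 31.02 rows 1.0
force: [-14.6, 0.7, 5.4]
finger_force: 1.3
tool shift [ 0.0036 -0.0007  0.0009] rot [0. 0. 0.] | now rail [-67.4 114.7] z 0.0129 F [-14.50211519   2.12326521] 5.4 t 31.27 rows 1.0
```

Firm stop: the narrow tin is on the long rail. I retreat and look before the -y nudge.

```bash
python3 -m creep '[[0,0.003,0,0,0,0,0],[0,0.011,0,0,0,0,0],[0,0.011,0.0,-0.02,0,0,0],[0,0.015,0.01,-0.06,0,0,0],[0,0.02,0.03,-0.1,0,0,0]]'|sed -n '2p'; python3 -m creep '[[0,0,0.03,-0.01,0,0,0.18],[0,0,0.05,-0.01,0,0,0.36],[0,0,0.06,-0.01,0,0,0.54],[0,-0.01,0.06,-0.01,0,0,0.72],[0,-0.02,0.06,-0.01,0,0,0.9]]'|sed -n '2p'; python3 look.py 16; python3 go.py -.031 .175 .12 90
```

```text
position: [0.5214, 0.2144, 0.1158]
position: [0.5358, 0.2769, 0.125]
tuna mec [-43.8  43.3] r 42.9 mean [-44.2  43.9] z 0.0375 px 905 [317. 241.]
small mec [-31.3 114.4] r 28.6 mean [-30.9 113.9] z 0.0695 px 424 [287. 238.]
tool shift [-0.0436  0.0076  0.005 ] rot [ 0.002 -0.001  0.652] | now rail [-63.5 205.1] z 0.125 F [-1.27405122 -0.28721682] -0.22 t 32.58 rows 4.0
```

```bash
python3 -m creep '[[0,-0.01,0.002,0,0,0,0.16],[0,-0.02,0.004,0,0,0,0.32],[0,-0.03,0.006,0,0,0,0.49],[0,-0.043,0.007,0,0,0,0.65],[0,-0.043,0.007,0,0,0,0.65]]'|sed -n '2p'; python3 go.py -.031 .170 .014 90
```

```text
position: [0.5705, 0.2498, 0.1242]
tool shift [-0.0049  0.0015  0.1102] rot [ 0.001 -0.     0.019] | now rail [-32.7 174.8] z 0.1242 F [-0.32668849  0.15256025] -0.32 t 33.2 rows 2.0
```

```bash
python3 -m creep '[[0,0,0,0.04,0,0,0.019],[0,0,0,0.08,0,0,0.019],[0,0,0,0.1,0,0,0.019],[0,-0.006,0,0.109,0,0,0.019],[0,-0.012,0,0.109,0,0,0.019]]'|sed -n '2p;4p';python3 -m creep '[[0,-0.002,0,0,0,0,0],[0,-0.004,0,0,0,0,0],[0,-0.004,0,0,0,0,0]]'|sed -n '4p;6p'; python3 go.py -.031 .15 .014 90; python3 -m creep '[[0,-0.001,0,0,0,0,0],[0,-0.001,0,0,0,0,0]]'|sed -n '4p;6p'; python3 go.py -.031 .15 .014 90
```

```text
position: [0.5718, 0.2378, 0.0148]
force: [-0.4, -0.1, -0.1]
force: [-0.3, 0.1, -0.1]
finger_force: 0.0
tool shift [-0.0093  0.0017  0.0008] rot [ 0.001 -0.    -0.002] | now rail [-32.6 159.3] z 0.0148 F [-0.27282074  0.08699909] -0.11 t 34.2 rows 1.0
force: [0.3, 1.6, 0.2]
finger_force: 0.0
tool shift [-0.0084  0.0018  0.0004] rot [ 0.    -0.    -0.001] | now rail [-32.8 158.4] z 0.0144 F [0.44648096 1.58403117] 0.16 t 34.45 rows 1.0
```

```bash
python3 -m creep '[[0,-0.001,0,0,0,0,0],[0,-0.002,0,0,0,0,0],[0,-0.003,0,0,0,0,0],[0,-0.003,0,0,0,0,0]]'|sed -n '4p;6p'; python3 go.py -.031 .15 .014;python3 -m creep '[[0,-0.001,0,0,0,0,0],[0,-0.001,0,0,0,0,0]]'|sed -n '4p;6p'; python3 go.py -.031 .15 .014; python3 -m creep '[[0,-0.001,0,0,0,0,0],[0,-0.001,0,0,0,0,0]]'|sed -n '4p;6p'; python3 go.py -.031 .15 .014
```

```text
force: [-0.1, 8.3, 3.1]
finger_force: 0.0
tool shift [-0.0069  0.0015  0.0006] rot [0. 0. 0.] | now rail [-32.5 156.9] z 0.0146 F [0.73522984 8.22751099] 3.09 t 34.95 rows 1.0
force: [0.7, 12.3, 3.7]
finger_force: 0.0
tool shift [-0.0067  0.0012  0.0008] rot [0. 0. 0.] | now rail [-32.2 156.7] z 0.0149 F [ 1.90811939 12.20213426] 3.74 t 35.2 rows 1.0
force: [0.4, 16.8, 4.2]
finger_force: 0.0
tool shift [-0.0064  0.0009  0.001 ] rot [0. 0. 0.] | now rail [-31.9 156.4] z 0.0151 F [ 2.06015937 16.62838367] 4.2 t 35.45 rows 1.0
```

```bash
python3 -m creep '[[0,0.004,0,0,0,0,0],[0,0.02,0,0,0,0,0],[0,0.03,0,-0.03,0,0,0],[0,0.04,-0.03,-0.07,0,0,0],[0,0.06,-0.06,-0.1,0,0,0]]'|sed -n '2p'; python3 -m creep '[[0,0.04,-0.04,0,0,0,0],[0,0.04,-0.08,0,0,0,0],[0,0.04,-0.08,0,0,0,0]]'|sed -n '2p'; python3 look.py 17; python3 - <<'E'
from h import *
p,d=grab_frame("side"); np.save("pics/sd.npy",d); cv2.imwrite("pics/side17.png",p); a=p[160:280,240:400]
cv2.imwrite("pics/c17.png",cv2.resize(a,None,fx=4.5,fy=4.5,interpolation=2))
E
```

```text
position: [0.5063, 0.2826, 0.1155]
position: [0.4206, 0.3154, 0.1144]
tuna mec [-43.8  43.4] r 42.9 mean [-45.3  43.9] z 0.0373 px 867 [317. 241.]
small mec [-30.7 114.8] r 28.7 mean [-30.9 115.3] z 0.0695 px 422 [286. 238.]
```

View pics/c17.png

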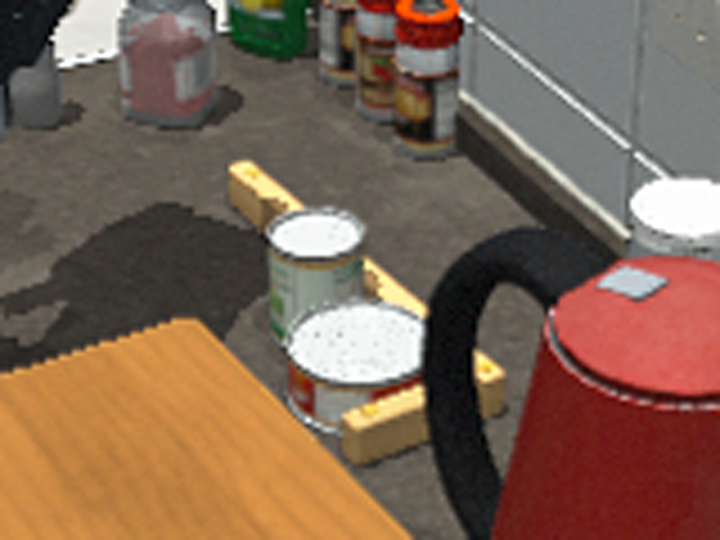

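The side crop shows both tins upright in the corner: wide tin at (360,350), narrow tin at (317,270) tight behind it. A final averaged measurement of the gap and the bystanders follows.

```bash
python3 - <<'E'
from h import *; from go import r
from m import tops
from scipy.optimize import least_squares
D=[];P=[]
for i in range(8):
    p,d=grab_frame("top"); D.append(d);P.append(p)
def fit(n,d,roi,lo,hi,z,R):
    m,zz,c,me,px=tops(n,roi,None,d,lo,hi,z); ct,_=cv2.findContours(m.astype(np.uint8),0,1); q=plane(n,max(ct,key=len).reshape(-1,2),z)[:,:2]
    s=least_squares(lambda v:np.hypot(*(q-v[:2]).T)-v[2],[*q.mean(0),R],loss='soft_l1',f_scale=.001).x; return np.r_[r(s[:2]),s[2]]*1e3, r(me/1e3)*1e3
T=[];S=[]
for d in D:
    T.append(np.r_[fit("top",d,(290,215,350,275),.031,.055,.04,.043)]); S.append(np.r_[fit("top",d,(265,215,310,265),.06,.085,.072,.0287)])
T=np.array(T);S=np.array(S); t,s=np.median(T,0),np.median(S,0)
print("tuna",t.round(1),T.std(0).round(1),"small",s.round(1),S.std(0).round(1)); print("dist fit",np.hypot(*(s[:2]-t[:2])),"mean",np.hypot(*(s[3:5]-t[3:5])))
for nm,roi,lo,hi,z in(("jam",(130,200,180,250),.085,.12,.102),("salt",(130,252,165,285),.06,.11,.09)):
    print(nm,tops("top",roi,None,D[0],lo,hi,z)[3].round(1))
# image profile across the gap and side-view bases
g=np.mean([cv2.cvtColor(p,6) for p in P],0); print(g[236:246:2,290:312].round(0).astype(int))
s=cv2.imread("pics/side17.png"); s0=cv2.imread("pics/side0.png"); print("mug/garlic diff",np.abs(s[305:405,300:410].astype(int)-s0[305:405,300:410]).mean())
E
```

```text
tuna [-42.4  43.2  43.  -42.6  43.2] [1.3 1.2 1.2 0.5 0.7] small [-30.3 114.7  27.5 -30.3 114.7] [0.  0.  0.  0.1 0. ]
dist fit 72.60497152063772 mean 72.52542781230376
jam [610.9 499.8 102. ]
salt [518.8 526.6  90. ]
[[247 247 247 246 246 246 242 224 182 161 194 229 242 244 245 246 246 246
  246 246 246 245]
 [247 247 247 247 247 246 242 224 196 186 215 238 245 246 246 246 246 246
  246 246 246 246]
 [247 247 247 247 247 246 241 223 196 190 218 238 243 245 246 246 246 246
  246 246 246 246]
 [247 247 247 247 246 244 230 192 161 173 211 235 243 245 246 246 246 246
  246 246 246 246]
 [247 247 246 246 244 233 202 158 138 158 203 235 244 245 246 246 246 246
  246 245 246 246]]
mug/garlic diff 1.9082121212121212
```

The gap reads 0.6 mm ±1, so I make one confirming -y nudge higher on the tin (z ≈ 0.03, centred), stopping at light force.

```bash
python3 go.py -.029 .175 .1 90;  python3 -m creep '[[0,-0.005,0.04,0,0,0,0],[0,-0.01,0.09,0,0,0,0],[0,-0.015,0.13,0,0,0,0],[0,-0.02,0.15,0,0,0,0],[0,-0.02,0.15,0,0,0,0]]'|sed -n '2p'; python3 go.py -.029 .170 .032 90
```

```text
tool shift [-0.078   0.1436  0.0142] rot [-0.     0.    -0.002] | now rail [-172.5  253.3] z 0.1142 F [ 0.38006261 -0.94151602] 0.19 t 36.95 rows 3.0
position: [0.576, 0.3079, 0.1138]
tool shift [-0.062  -0.0072  0.0819] rot [ 0.     0.001 -0.004] | now rail [-21.6 232.1] z 0.1138 F [0.29641547 0.05136019] -0.1 t 37.58 rows 2.0
```

```bash
python3 -m creep '[[0,-0.03,-0.004,0,0,0,0],[0,-0.055,-0.007,0.02,0,0,0],[0,-0.061,-0.007,0.06,0,0,0],[0,-0.061,-0.007,0.08,0,0,0],[0,-0.061,-0.007,0.08,0,0,0]]'|sed -n '2p;4p'; python3 -m creep '[[0,-0.004,0,0,0,0,0],[0,-0.008,0,0,0,0,0],[0,-0.01,0,0,0,0,0],[0,-0.01,0,0,0,0,0]]'|sed -n '4p;6p'; python3 go.py -.029 .154 .03;python3 -m creep '[[0,-0.001,0,0,0,0,0],[0,-0.001,0,0,0,0,0]]'|sed -n '4p;6p'; python3 go.py -.029 .154 .03; python3 -m creep '[[0,-0.001,0,0,0,0,0],[0,-0.001,0,0,0,0,0]]'|sed -n '4p;6p'; python3 go.py -.029 .154 .03
```

```text
position: [0.5726, 0.248, 0.0333]
force: [-0.7, -0.2, 0.9]
force: [0.5, 0.0, 0.3]
finger_force: 0.0
tool shift [-0.0081  0.0007  0.0047] rot [0. 0. 0.] | now rail [-29.7 162.1] z 0.0347 F [ 0.47966453 -0.02686884] 0.28 t 38.7 rows 1.0
force: [-0.2, -0.1, 0.0]
finger_force: 0.0
tool shift [-0.0072  0.0009  0.0043] rot [0. 0. 0.] | now rail [-29.9 161.3] z 0.0343 F [-0.25152568 -0.10599449] 0.04 t 38.95 rows 1.0
force: [1.6, -0.0, -0.2]
finger_force: 0.0
tool shift [-0.0062  0.0009  0.0043] rot [0. 0. 0.] | now rail [-29.9 160.2] z 0.0343 F [ 1.54965245 -0.18187162] -0.16 t 39.2 rows 1.0
```

```bash
for k in 1; do python3 -m creep '[[0,-0.001,0,0,0,0,0],[0,-0.002,0,0,0,0,0],[0,-0.002,0,0,0,0,0]]'|sed -n '4p;6p'; python3 go.py -.029 .154 .03;python3 -m creep '[[0,-0.001,0,0,0,0,0],[0,-0.001,0,0,0,0,0]]'|sed -n '4p;6p'; python3 go.py -.029 .154 .03; python3 -m creep '[[0,-0.001,0,0,0,0,0],[0,-0.001,0,0,0,0,0]]'|sed -n '4p;6p'; python3 go.py -.029 .154 .03; done
```

```text
force: [-0.0, 0.7, -0.3]
finger_force: 0.0
tool shift [-0.0041  0.0009  0.0043] rot [0. 0. 0.] | now rail [-29.9 158.1] z 0.0343 F [0.05825918 0.69764308] -0.3 t 39.58 rows 1.0
force: [1.0, 0.3, -0.4]
finger_force: 0.0
tool shift [-0.0031  0.0009  0.0043] rot [0. 0. 0.] | now rail [-29.9 157.1] z 0.0343 F [1.00456962 0.20307605] -0.42 t 39.83 rows 1.0
force: [0.7, 1.1, -0.8]
finger_force: 0.4
tool shift [-0.0023  0.0009  0.0043] rot [0. 0. 0.] | now rail [-29.9 156.3] z 0.0343 F [0.81673403 1.05543618] -0.77 t 40.08 rows 1.0
```

```bash
python3 -m creep '[[0,-0.001,0,0,0,0,0],[0,-0.001,0,0,0,0,0]]'|sed -n '4p;6p'; python3 go.py -.029 .154 .03;python3 -m creep '[[0,-0.001,0,0,0,0,0],[0,-0.001,0,0,0,0,0]]'|sed -n '4p;6p'; python3 go.py -.029 .154 .03
```

```text
force: [0.3, 2.3, 0.7]
finger_force: 1.4
tool shift [-0.0015  0.0008  0.0044] rot [0. 0. 0.] | now rail [-29.8 155.5] z 0.0344 F [0.51469254 2.2806998 ] 0.66 t 40.33 rows 1.0
force: [-0.5, 6.6, 0.2]
finger_force: 3.4
tool shift [-0.0013  0.0007  0.0045] rot [0. 0. 0.] | now rail [-29.7 155.3] z 0.0345 F [0.14746625 6.63721732] 0.21 t 40.58 rows 1.0
```

Pad contact showed from 156.3 mm and stopped firmly at 155.4 mm, which matches the expected contact with the wide tin. I retreat and check.

```bash
python3 -m creep '[[0,0.003,0,0,0,0,0],[0,0.02,0,0,0,0,0],[0,0.03,0,-0.03,0,0,0],[0,0.04,-0.03,-0.07,0,0,0],[0,0.06,-0.06,-0.09,0,0,0]]'|sed -n '2p'; python3 -m creep '[[0,0.04,-0.04,0,0,0,0],[0,0.04,-0.09,0,0,0,0],[0,0.04,-0.12,0,0,0,0],[0,0.04,-0.12,0,0,0,0]]'|sed -n '2p'; for i in 1 2 3; do python3 look.py 18; done; python3 -c "
from h import *
p,d=grab_frame('side'); cv2.imwrite('pics/c19.png',np.hstack([cv2.resize(cv2.imread('pics/top18.png')[200:290,240:350],(440,360),interpolation=2),cv2.resize(p[180:280,280:370],(324,360),interpolation=2)]))"
```

```text
position: [0.5095, 0.2844, 0.126]
position: [0.3844, 0.3129, 0.1245]
tuna mec [-43.6  43.4] r 42.9 mean [-44.1  44.3] z 0.0374 px 873 [317. 241.]
small mec [-30.1 113.8] r 28.3 mean [-30.4 113. ] z 0.0697 px 410 [287. 237.]
tuna mec [-43.8  43.5] r 42.9 mean [-43.2  44.5] z 0.0375 px 865 [317. 240.]
small mec [-30.1 113.8] r 28.3 mean [-30.4 114. ] z 0.0696 px 426 [287. 237.]
tuna mec [-43.8  43.4] r 43.0 mean [-44.1  44.6] z 0.0374 px 902 [317. 241.]
small mec [-30.1 113.8] r 28.3 mean [-30.3 114.5] z 0.0696 px 417 [287. 237.]
```

View pics/c19.png

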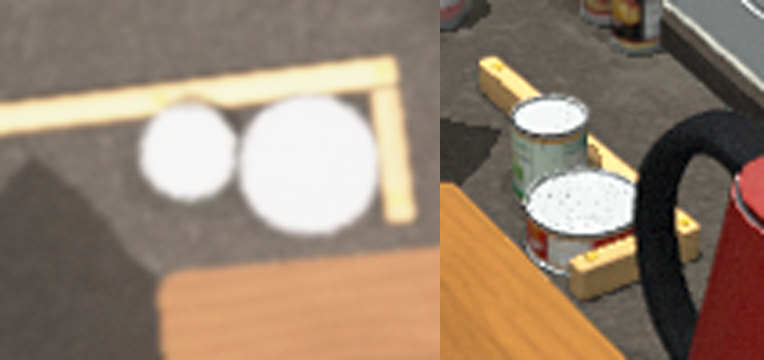

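Both tins stand upright: the wide tin at (310,165) in the corner, the narrow tin at (190,152) against it and the rail. Their centres are 71.7 mm apart, against a contact distance of 71.9 mm.

```bash
python3 -c "
from workcell import job
print(job.job_done())"
```

```text
the job is handed in; nothing more can be done
None
```

I handed the job in at about 42 s on the robot's clock: the wide tin sits in the rail's inside corner, and the narrow tin stands beside it touching the long rail and the wide tin. Each contact was confirmed by a firm stop in the pushing force and agrees with the top view to within about 1.5 mm. One mid-job nudge on the narrow tin pushed harder than planned (about 17 N) but moved nothing visibly; the jam jar, salt shaker, garlic and mug did not move measurably in the last checks, made just before the final nudge.

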